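Pair two flanges with a fit-up jig and lock it one hole longer

TASK

Set up the pipe fit-up jig: drop each flange over the peg that fits its bore, the large blue one on the wide peg of the blue block and the small green one on the slim peg of the yellow carriage, both flat on their seats with the neck up. Then pull up the red plunger knob, slide the carriage away from the blue block to the next hole (one hole only), and let the pin go fully down into it, both flanges still seated. Finish while still holding the red knob in the gripper with the pin engaged (do not let go), and leave the other things on the bench where they are.

Things in the scene. Friction and masses are not known exactly. Their poses are not given: they have to be found in the camera images.
- jig: Fixed fit-up jig (all sizes in mm): aluminium rail 40 wide, top 48 above the bench, on a dark base plate 90 x 390. Origin on the bench under the rail's centreline; the rail runs along its y axis, y=-210 to +160; z up. A blue block 60 x 60, top 58 above the bench, at y=-170 carries the wide peg. Three holes 14 wide in the rail top: y=+15 (pin at the start), +60 (the next), +105.
- wide_seat (a point): Foot of the wide steel peg on the blue block, at the centre of the seat (58 above the bench). The peg is 29 in diameter and stands 32 high, its top 10 tapering to 19 (sizes in mm).
- slim_seat (a point): Foot of the slim steel peg on the sliding yellow carriage, at the centre of its seat (58 above the bench). The peg is 16 in diameter and stands 32 high, its top 10 tapering to 6. It lies 85 behind the red knob along the jig's y axis and moves with the carriage (sizes in mm).
- next_hole (a point): Middle of the next hole at the rail's top (48 above the bench): the pin, and so the knob's axis, must come over this point. Fixed to the jig (sizes in mm).
- carriage (a joint): Slide of the yellow carriage (56 mm wide, 144 long, plate top 58 mm above the bench) along the jig's +y, in m: 0 with the pin centred in its starting hole, 0.045 at the next hole, 0.090 at the third. About 3 N of friction; the pin has 2 mm of play each way in a hole and bars all sliding while it is in one.
- plunger (a joint): Lift of the sprung lock plunger on the carriage, in m: 0 with the pin fully down in a hole; 0.009 when the pin's end is level with the rail's top (it rests there between holes); stop at 0.018. The spring pushes it down with about 4 N at 0 and 8 N at 0.015, so it drops into a hole by itself once it is over it and the knob is let down.
- knob: Red plastic knob of the plunger, a plain upright cylinder 28 in diameter and 24 high. Origin at its centre, 84 above the bench with the pin fully down, on the pin's axis; its underside is then 14 above the carriage plate, with a steel stem 12 in diameter below it (sizes in mm).
- large_flange: Large blue weld-neck flange, 0.4 to 0.6 kg: disc 72 in diameter and 10 thick, neck 44 in diameter above it up to 48 overall, bore 32 right through. Fits the wide peg. Origin at the centre of its underside, z up through the neck. It starts lying on its disc, neck up (sizes in mm).
- small_flange: Small green weld-neck flange, 0.26 to 0.4 kg: disc 60 in diameter and 10 thick, neck 30 in diameter above it up to 48 overall, bore 19 right through. Fits the slim peg. Origin at the centre of its underside, z up through the neck. It starts lying on its disc, neck up (sizes in mm).
- tape_roll: Bystander: yellow ring of tape, 48 in diameter, 20 high. Origin under its centre (sizes in mm).
- wrench: Bystander: steel wrench lying flat, to the right.
- hammer: Bystander: hammer lying flat, to the left.
- spray_can: Bystander: upright orange can, 54 in diameter, 170 high, back right (sizes in mm).
- disc_stack: Bystander: black stack of grinding discs, 90 in diameter, 22 high, behind the jig (sizes in mm).
- wire_brush: Bystander: brush lying flat behind the jig.
- bolt_jar: Bystander: jar with a cap, 64 in diameter, 75 high, back left (sizes in mm).
Things that resemble listed ones, but are neither listed nor needed, are in the scene too. Of the things that look like the large_flange, take the one that is farthest from the robot's base at the start. What is shaped like the small_flange but orange is not meant.

How it is judged:
On the way, in this order (a step that is already met when the one before it is completed fails the run):
1. both flanges sit flat on their own pegs, the carriage still locked in its starting hole (horizontal distance between large_flange and wide_seat below 0.005 m and z of large_flange in the frame of wide_seat between -0.004 and 0.004 m and angle between each of large_flange, small_flange's own z axis and vertical below 0.08 rad and horizontal distance between small_flange and slim_seat below 0.005 m and z of small_flange in the frame of slim_seat between -0.004 and 0.004 m and value of joint carriage below 0.004 m), for 0.2 s.
2. the plunger is pulled up until the pin is clear of its hole (value of joint plunger above 0.008 m), for 0.1 s.
3. the carriage is at the next hole with the pin fully down in it (value of joint carriage between 0.041 and 0.049 m and value of joint plunger below 0.0025 m), for 0.2 s.
At the end, for the whole second after the job is handed in: The carriage is at rest at the next hole (within 4 mm of 45 mm), the pin fully down (plunger below 2.5 mm), the fingers still gripping the red knob (more than 3 N), and both flanges sit on their own pegs (within 5 mm of the peg's centre, within 4 mm of the seat's height, tilted less than 0.08 rad) (all of step 3 and horizontal distance between large_flange and wide_seat below 0.005 m and z of large_flange in the frame of wide_seat between -0.004 and 0.004 m and angle between each of large_flange, small_flange's own z axis and vertical below 0.08 rad and horizontal distance between small_flange and slim_seat below 0.005 m and z of small_flange in the frame of slim_seat between -0.004 and 0.004 m and velocity of joint carriage between -0.01 and 0.01 m/s and contact force between the fingers and knob above 3 N); the arm keeps its last pose, push and grip.
It fails at once if one of the other things on the bench is pushed more than 3 cm (distance of any of tape_roll, wrench, hammer, spray_can, disc_stack, wire_brush, bolt_jar from where it was at the start of the episode above 0.03 m).
It also fails if it takes over 58 s, if anything falls off the work surface, if the arm or the gripper's body presses on something with over 40 N, if the wrist force passes 120 N, or if a joint passes its speed limit or range.

ROBOT

A 6-joint arm with a two-finger parallel gripper is mounted at the origin on the work surface. World frame = base frame: x ahead of the robot, y to its left, z up, the work surface at z = 0. Lengths are in m, angles in rad, forces in N, time in s.
With the tool pointing down it reaches from about 0.35 to 0.975 m from the base axis. Payload 4.9 kg.
Tool frame: the origin (TCP) lies at the very end of the fingers, on their centre line; the grasp point (between the pads) lies 19 mm behind it; x points along the fingers, y is the direction in which the jaws open and shut, and the axes are right-handed (so a half turn about x gives the same grasp; the last joint's range is limited). The gripper opens to 85 mm and grips with 20 to 120 N. Pads are 22 mm wide; open, the fingers measure 114 mm over their backs; the gripper's body (76 mm by 85 mm) begins 54 mm behind the grasp point. The pads swing forward as they close: fully open they stand 13 mm farther back than shut.
Start: joints at [1.167, 0.053, 1.613, -0, 1.476, -0.119], TCP at [0.176, 0.6, 0.231] pointing down, gripper open.
Joint ranges: [-3.01, 3.01], [-1.01, 2.22], [0.06, 2.58], [-1.02, 4.17], [0.09, 2.62], [-3.14, 3.14]. Speed limits (rad/s): [2.57, 2.57, 3.14, 3.14, 3.14, 3.14].

INTERFACE

Orientations are given as a unit quaternion [w, x, y, z].
In Python, from plant import manip gives the robot as it stands.
- The arm moves only by the tool play_rows, never from a script. Its argument "plan" is a list of rows, each a list of 5 numbers: the shift along the tool's x, y, z in mm, then the turn about the tool's x in rad, then the closure, from -1 (fully open) to 1 (shut). A call has 1 to 8 rows; each row is the pose to reach, as a shift and turn from the pose commanded when the call began, along the tool's axes at that moment; what a row does not reach only later rows make up. A row lasts 1/8 s, in which the tool goes at most 62.5 mm and 10.7 degrees, less where a joint would pass 70% of its speed; a pose out of reach is approached as far as the arm can. A call with a gripper value outside its range is refused whole. The fingers move at their own pace and stop on an object; the grip force is fixed at half the most. Time passes only in rows, so rows that repeat a pose let the fingers close. It gives the time, the measured TCP pose, the force and the opening at its end, in the units of the state.
- manip.state(): the state, without advancing time (a new reading comes with each control period).
- manip.grab_frame(name): name is "scene" or "side" or "wrist"; returns a dict with "img" (384x512x3 uint8, red, green, blue), "range_z" (384x512 float32, m along the optical axis (not along the pixel's ray), 0 where there is no reading), "fx", "fy", "cx", "cy" (pixels), "origin" and "rotation" of the camera in the world. Camera axes: x right, y up, looking along -z (the intrinsics and any distortion apply to the point x, -y, -z); pixel columns grow to the right and rows downward; lengths in m; the calibration is good to about 2 mm. A picture is of the moment at which its call begins.
- manip.job_done(): hands the job in, once; it reports no verdict.
The state is a dict: "time": time; "joint_pos": joint angles; "joint_vel": joint speeds; "joint_efforts": joint torques, N m; "tool_pos": TCP position; "tool_rot": TCP orientation; "contact_force": force on the tool from outside, world axes, zero at the start; "ft_torque": the same for the moment, N m; "gripper_width": opening from 0.0 (shut) to 1.0 (fully open).
Only numpy, scipy, OpenCV 4.12 (cv2) and the standard library are available. Lean on these libraries where they do the work, as an engineer would, in place of code of your own. Each camera call takes 0.05 s, during which the arm holds its last target. There are 200 camera calls.

## Working session

There is one attempt and no reset: what is moved stays moved. The work goes in short steps, Python scripts to look and compute and a tool call to move; the robot and the scene stay as the last step left them, time stands still between calls to the robot, and variables do not carry over. Pictures are saved under pics/ and viewed, about 8 in all and at most 12, crops included, and the job is handed in when it is done.

Besides the shell and the picture viewer there is one more tool, called by a JSON object that holds its "method" and its "body", one argument or row to a line. play_rows: Moves the arm, as the interface text tells. Its arguments: {"type":"object","properties":{"plan":{"type":"array"}},"required":["plan"]}

```bash
mkdir -p pics; cat > h.py <<'E'
import numpy as np, cv2
from plant import manip
def grab(n, save=None):
    f=manip.grab_frame(n)
    if save: cv2.imwrite('pics/'+save, f['img'][:,:,::-1])
    return f
def pts(f):
    z=f['range_z']; v,u=np.mgrid[0:z.shape[0],0:z.shape[1]]
    p=np.stack([(u-f['cx'])/f['fx']*z, -(v-f['cy'])/f['fy']*z, -z],-1)
    P=p@np.array(f['rotation']).T+np.array(f['origin'])
    P[z==0]=np.nan
    return P
def ray(f,u,v,h):
    d=np.array(f['rotation'])@np.array([(u-f['cx'])/f['fx'],-(v-f['cy'])/f['fy'],-1])
    o=np.array(f['origin']); return o+d*(h-o[2])/d[2]
E
python3 - <<'E'
from h import *
fs=[grab(n) for n in('scene','side')]
cv2.imwrite('pics/a.png',cv2.resize(fs[0]['img'][:,:,::-1],(800,600)))
cv2.imwrite('pics/b.png',cv2.resize(fs[1]['img'][:,:,::-1],(800,600)))
for f in fs: print({k:f[k] for k in f if k not in('img','range_z')})
s=manip.state();print(s)
E
```

```text
{'fx': 465.55857649619577, 'fy': 465.55857649619577, 'cx': 252.65154745299336, 'cy': 192.74629989497666, 'origin': array([1.31465431, 0.25954427, 1.1363338 ]), 'rotation': array([0.56015403, 0.18344049, 0.26562339, 0.76290318])}
{'fx': 450.842444433301, 'fy': 450.842444433301, 'cx': 252.70640325578677, 'cy': 197.85815616198835, 'origin': array([ 0.01128942, -0.76632367,  0.77132289]), 'rotation': array([ 0.85321088,  0.42106999, -0.1388068 , -0.27470701])}
{'time': 0.1, 'joint_pos': array([ 1.16698553e+00,  5.32837198e-02,  1.61415279e+00,  2.12903620e-05,
        1.47600057e+00, -1.19005654e-01]), 'joint_vel': array([-0.00086274, -0.00084893, -0.00175449, -0.00042364, -0.0012974 ,
        0.00097152]), 'joint_efforts': array([-6.98435315e-05, -3.94904602e+01, -3.71363783e+01, -1.35029773e-04,
        3.85195468e-03, -4.42612603e-06]), 'tool_pos': array([0.17538175, 0.59930389, 0.2301927 ]), 'tool_rot': array([ 0.69977319,  0.09972651,  0.70012473, -0.10098253]), 'contact_force': array([ 0.78565422,  0.3702674 , -0.19665186]), 'ft_torque': array([-0.04838337, -0.03877005,  0.05381368]), 'gripper_width': 1.0025065631137737}
```

Rotation is a quaternion; I'll convert.

```bash
python3 - <<'E'
s=open('h.py').read()
s=s.replace("    if save:","    f['rotation']=R.from_quat(np.roll(f['rotation'],-1)).as_matrix()\n    if save:").replace("import numpy as np, cv2","import numpy as np, cv2\nfrom scipy.spatial.transform import Rotation as R")
open('h.py','w').write(s)
E
echo ok
```

```text
ok
```

View pics/a.png

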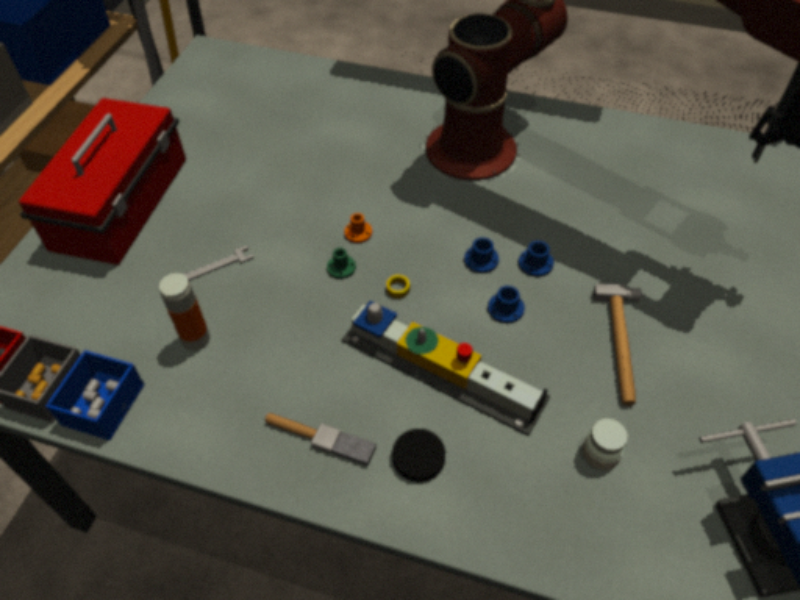

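View pics/b.png

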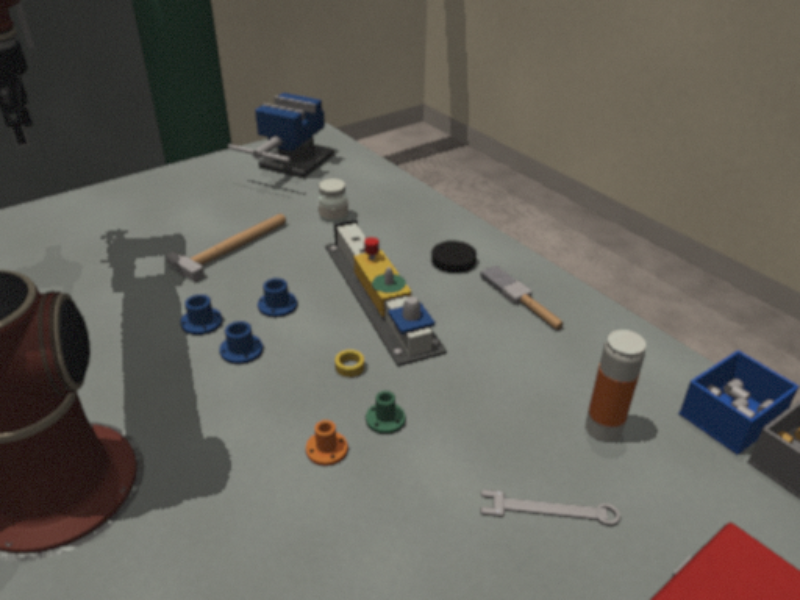

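Scene view (800x600): the blue flange candidates are at (482,253), (537,257) and (507,302). The green one is at (341,264), with the orange decoy at (357,228). The knob is at (464,352), the slim peg at (421,334) and the wide peg at (375,311). The side view shows the same layout. Next I'll measure them.

```bash
cat > m.py <<'E'
from h import *
def comps(f,lo,hi,zlo,zhi,mn=8):
    P=pts(f); hsv=cv2.cvtColor(f['img'],cv2.COLOR_RGB2HSV)
    m=cv2.inRange(hsv,lo,hi)>0
    m&=(P[...,2]>zlo)&(P[...,2]<zhi)&(P[...,0]>0.15)&(P[...,0]<0.9)&(np.abs(P[...,1])<0.6)
    n,l,s,c=cv2.connectedComponentsWithStats(m.astype(np.uint8))
    out=[]
    for i in range(1,n):
        if s[i,4]>=mn:
            q=P[l==i]; r,_=cv2.minEnclosingCircle(q[:,:2].astype(np.float32))
            out.append((s[i,4],c[i].round(),np.array(r).round(4),_,np.median(q[:,2]).round(4)))
    return out
B=((100,100,30),(125,255,255)); G=((60,60,20),(95,255,255)); Rd=((0,170,90),(6,255,255)); Y=((18,120,80),(35,255,255))
if __name__=='__main__':
  for n in('scene','side'):
    f=grab(n); print(n)
    for nm,c,a,b in(('blue top',B,.040,.056),('blue disc',B,.004,.016),('green top',G,.038,.056),('green disc',G,.004,.016),('green seat',G,.056,.064),('knob',Rd,.07,.11),('yellow',Y,.05,.066),('tape',Y,.01,.03),('blockblue',B,.052,.066)):
        for o in comps(f,*c,a,b): print(nm,*o)
    # pegs
    P=pts(f)
    m=(P[...,2]>.079)&(P[...,2]<.1)&(P[...,0]>.4)&(P[...,0]<.8)&(abs(P[...,1])<.35)
    k,l,s,c=cv2.connectedComponentsWithStats(m.astype(np.uint8))
    for i in range(1,k):
        if s[i,4]>4: q=P[l==i]; print('hi',s[i,4],c[i].round(),q.mean(0).round(4),np.ptp(q,axis=0).round(3))
E
python3 m.py
```

```text
scene
blue top 64 [309. 158.] [0.3318 0.1076] 0.02290182001888752 0.0445
blue top 75 [344. 159.] [0.3076 0.2181] 0.023420104756951332 0.0453
blue top 75 [325. 189.] [0.4404 0.185 ] 0.021885836496949196 0.0453
blue top 64 [235. 208.] [ 0.5879 -0.0404] 0.032103974372148514 0.054
blue top 28 [249. 203.] [ 0.5627 -0.015 ] 0.01573118194937706 0.0544
blue top 167 [ 54. 240.] [ 0.8509 -0.4656] 0.06316497176885605 0.0478
blue top 115 [ 77. 251.] [ 0.851  -0.4075] 0.0486728809773922 0.0478
blue top 10 [ 35. 249.] [ 0.879  -0.5233] 0.012912090867757797 0.0488
blue disc 146 [308. 167.] [0.3338 0.1087] 0.03585002198815346 0.0081
blue disc 151 [342. 170.] [0.3103 0.2179] 0.03583415970206261 0.0081
blue disc 165 [323. 199.] [0.4425 0.1856] 0.035790033638477325 0.0082
blue disc 149 [ 59. 248.] [ 0.8481 -0.477 ] 0.05180768668651581 0.0079
blue disc 79 [ 82. 258.] [ 0.8503 -0.4103] 0.048717789351940155 0.0098
blue disc 15 [ 66. 253.] [ 0.8447 -0.4637] 0.011842000298202038 0.0061
green top 47 [217. 162.] [ 0.4369 -0.1598] 0.014275378547608852 0.0437
green top 11 [274. 214.] [0.5771 0.0681] 0.010008154
[... 2277 characters left out ...]
170.] [0.6085 0.1146] 0.05203159153461456 0.06
yellow 102 [251. 188.] [0.5894 0.0376] 0.03209887817502022 0.0588
tape 31 [236. 188.] [0.5776 0.0949] 0.06970664113759995 0.0269
tape 137 [223. 231.] [ 0.4517 -0.0381] 0.024402832612395287 0.0206
blockblue 227 [263. 205.] [ 0.5701 -0.0438] 0.037754837423563004 0.0599
blockblue 68 [456. 238.] [ 0.8582 -0.4142] 0.04018794000148773 0.059
blockblue 295 [468. 261.] [ 0.8486 -0.4618] 0.0684257373213768 0.0588
hi 91 [237. 156.] [0.6132 0.1344 0.0925] [0.03 0.03 0.02]
hi 25 [248. 173.] [0.5933 0.0534 0.0863] [0.014 0.01  0.014]
hi 83 [263. 194.] [ 0.5687 -0.0452  0.0876] [0.025 0.024 0.015]
hi 10 [380. 245.] [ 0.664  -0.3466  0.0915] [0.008 0.008 0.019]
```

```bash
cat > go.py <<'E'
# usage: go.py x y z yawdeg(direction of tool y in world, deg) -> shifts in mm and turn, from measured pose
import sys; from h import *
x,y,z,a=map(float,sys.argv[1:5]); s=manip.state()
M=R.from_quat(np.roll(s['tool_rot'],-1)).as_matrix()
d=M.T@(np.array([x,y,z])-s['tool_pos'])*1000
ty=M[:,1]; cur=np.degrees(np.arctan2(ty[1],ty[0]))
t=-(a-cur); t=(t+90)%180-90
print('axes',M.round(3).tolist(),'cur yaw',cur.round(2)); print('shift',d.round(1),'turn',np.radians(t).round(4),'t',s['time'],'pos',s['tool_pos'].round(4),'j6',s['joint_pos'][5].round(3),'F',s['contact_force'].round(1),'w',s['gripper_width'].__round__(3))
E
python3 go.py 0.4385 0.181 0.22 76.6
python3 - <<'E'
from h import *
f=grab('wrist'); s=manip.state()
M=R.from_quat(np.roll(s['tool_rot'],-1)).as_matrix()
print(f['fx'],f['cx'],f['cy'],'cam in tool',(M.T@(f['origin']-s['tool_pos'])).round(4),'view dir in tool',(M.T@-f['rotation'][:,2]).round(3))
# crop to confirm the chosen large flange and green one
g=grab('scene')['img'][130:250,190:380,::-1]
cv2.imwrite('pics/crop.png',cv2.resize(g,None,fx=4,fy=4,interpolation=cv2.INTER_CUBIC))
E
```

```text
axes [[-0.0, 0.281, 0.96], [-0.001, 0.96, -0.281], [-1.0, -0.001, -0.0]] cur yaw 73.68
shift [  10.9 -327.7  370. ] turn -0.0509 t 0.2 pos [0.1755 0.5995 0.2305] j6 -0.119 F [0.1 0.1 0.8] w 0.998
310.1980885472797 255.6014179211261 194.86487482318222 cam in tool [-0.1435  0.0007 -0.0847] view dir in tool [0.946 0.    0.323]
```

View pics/crop.png

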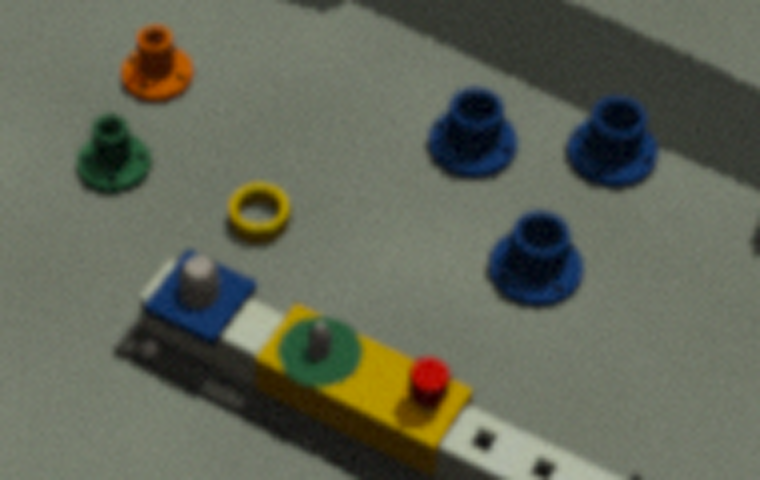

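The crop shows the chosen large flange at crop (538,255), scene pixel (325,189). It is 0.475 m from the base, against 0.35 and 0.38 m for the other two, so it is the farthest. The only green flange is at crop (113,155); the orange one is excluded.

{"method": "play_rows", "body": {
  "plan": [
    [10,-328,370,-0.05,-1],
    [10,-328,370,-0.05,-1],
    [10,-328,370,-0.05,-1],
    [10,-328,370,-0.05,-1],
    [10,-328,370,-0.05,-1],
    [10,-328,370,-0.05,-1],
    [10,-328,370,-0.05,-1],
    [10,-328,370,-0.05,-1]
  ]
}}

```text
time: 1.3
tool_pos: [0.4394, 0.1791, 0.2216]
tool_rot: [0.703, 0.083, 0.702, -0.083]
contact_force: [0.8, 0.1, 0.2]
gripper_width: 0.997
```

{"method": "play_rows", "body": {
  "plan": [
    [0,0,0,0,-1],
    [0,0,0,0,-1]
  ]
}}

```text
time: 1.55
tool_pos: [0.4383, 0.1813, 0.2213]
tool_rot: [0.702, 0.083, 0.702, -0.083]
contact_force: [-0.0, -0.9, 0.6]
gripper_width: 1.002
```

```bash
python3 go.py 0.4385 0.181 0.22 76.6
python3 - <<'E'
from m import *
f=grab('wrist','w1.png')
for nm,c,a,b in(('blue top',B,.040,.056),('blue disc',B,.004,.016),('green top',G,.038,.056),('green seat',G,.056,.064),('knob',Rd,.07,.11)):
    for o in comps(f,*c,a,b,40): print(nm,*o)
E
```

```text
axes [[-0.0, 0.233, 0.972], [0.0, 0.972, -0.233], [-1.0, 0.0, -0.001]] cur yaw 76.52
shift [ 1.3 -0.3  0.3] turn -0.0014 t 1.55 pos [0.4383 0.1813 0.2213] j6 -1.101 F [-0.  -0.9  0.6] w 1.002
blue top 1029 [257.  25.] [0.3041 0.2154] 0.022110171616077423 0.0488
blue top 944 [153.  82.] [0.3276 0.1073] 0.021960757672786713 0.0485
blue top 716 [255. 170.] [0.4354 0.1828] 0.0219828262925148 0.0484
blue top 97 [ 96. 296.] [ 0.5394 -0.0397] 0.01952085644006729 0.0529
blue disc 1851 [257.  40.] [0.3042 0.2153] 0.03582284227013588 0.011
blue disc 66 [256.  19.] [0.2981 0.2168] 0.01502232439815998 0.0099
blue disc 1597 [173.  83.] [0.3277 0.1074] 0.03583421930670738 0.0109
blue disc 102 [151.  81.] [0.3262 0.1024] 0.01544791180640459 0.0099
blue disc 1317 [256. 155.] [0.4355 0.1831] 0.035625845193862915 0.0108
blue disc 44 [255. 174.] [0.443  0.1807] 0.014229454100131989 0.0116
green seat 1154 [187. 318.] [0.5949 0.0589] 0.02975696139037609 0.0589
knob 601 [257. 338.] [0.6132 0.1417] 0.014265600591897964 0.0959
```

{"method": "play_rows", "body": {
  "plan": [
    [60,1,-3,0,-1],
    [120,1,-3,0,-1],
    [170,1,-3,0,-1],
    [203,1,-3,0,-1],
    [203,1,-3,0,-1],
    [203,1,-3,0,1],
    [203,1,-3,0,1],
    [203,1,-3,0,1]
  ]
}}

```text
time: 2.6
tool_pos: [0.4377, 0.1832, 0.0207]
tool_rot: [0.704, 0.083, 0.701, -0.082]
contact_force: [-1.1, -1.3, 8.8]
gripper_width: 0.49
```

{"method": "play_rows", "body": {
  "plan": [
    [0,0,0,0,1],
    [0,0,0,0,1],
    [0,0,0,0,1],
    [0,0,0,0,1]
  ]
}}

```text
time: 3.1
tool_pos: [0.4377, 0.1832, 0.0208]
tool_rot: [0.704, 0.083, 0.701, -0.082]
contact_force: [-1.5, 0.2, 6.0]
gripper_width: 0.489
```

{"method": "play_rows", "body": {
  "plan": [
    [-60,0,0,0,1],
    [-120,0,0,0,1],
    [-150,0,0,0,1],
    [-150,0,0,0,1],
    [-150,0,0,0,1]
  ]
}}

```text
time: 3.72
tool_pos: [0.4343, 0.1823, 0.1658]
tool_rot: [0.701, 0.082, 0.704, -0.083]
contact_force: [-0.8, -0.2, -4.9]
gripper_width: 0.491
```

```bash
python3 go.py 0.5733 -0.0387 0.17 77.5
python3 - <<'E'
from m import *
f=grab('wrist','w2.png'); P=pts(f)
m=cv2.inRange(cv2.cvtColor(f['img'],cv2.COLOR_RGB2HSV),*B)>0
for a,b in((.13,.164),(.164,.2),(.2,.23)):
    q=P[m&(P[...,2]>a)&(P[...,2]<b)]; print(len(q), q.min(0).round(4) if len(q) else'', q.max(0).round(4) if len(q) else'')
for o in comps(f,*B,.05,.064,40)+comps(f,*G,.054,.064,40)+comps(f,*Rd,.07,.11,40): print(*o)
E
```

```text
axes [[-0.004, 0.233, 0.973], [-0.001, 0.973, -0.233], [-1.0, -0.002, -0.004]] cur yaw 76.54
shift [  -4.5 -182.6  186.6] turn -0.0167 t 3.725 pos [0.4343 0.1823 0.1658] j6 -1.097 F [-0.8 -0.2 -4.9] w 0.491
5110 [0.3971 0.1486 0.1471] [0.4503 0.2188 0.164 ]
7622 [0.411  0.1559 0.164 ] [0.4552 0.2148 0.1958]
23 [0.4276 0.1287 0.2205] [0.4289 0.13   0.2263]
280 [ 56. 339.] [ 0.5458 -0.0511] 0.014756002463400364 0.0578
172 [153. 363.] [0.5941 0.0382] 0.014750857837498188 0.0589
```

View pics/w2.png

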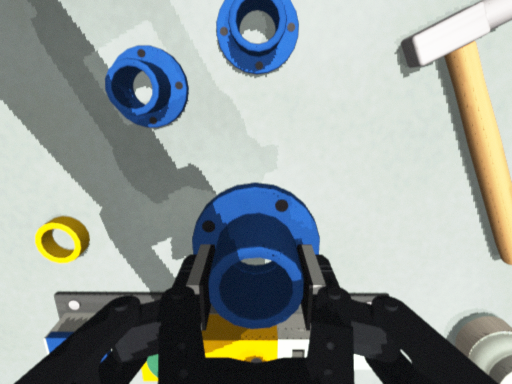

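The flange is gripped by the neck, upright, with its bore near (258,285) in the wrist view. Next I'll go above the wide peg.

{"method": "play_rows", "body": {
  "plan": [
    [-15,-45,46,-0.015,1],
    [-15,-90,92,-0.015,1],
    [-15,-135,140,-0.015,1],
    [-15,-182,186,-0.015,1],
    [-15,-182,186,-0.015,1],
    [-15,-182,186,-0.015,1],
    [-15,-182,186,-0.015,1]
  ]
}}

```text
time: 4.65
tool_pos: [0.5732, -0.0362, 0.1818]
tool_rot: [0.702, 0.077, 0.704, -0.077]
contact_force: [-0.4, 0.7, -5.0]
gripper_width: 0.486
```

```bash
python3 go.py 0.5733 -0.0387 0.17 77.5
python3 - <<'E'
from m import *
s=manip.state();t=s['tool_pos'];M=R.from_quat(np.roll(s['tool_rot'],-1)).as_matrix()
f=grab('wrist','w3.png'); P=pts(f)
m=cv2.inRange(cv2.cvtColor(f['img'],cv2.COLOR_RGB2HSV),*B)>0
m&=(P[...,2]>t[2]-.03)&(np.linalg.norm(P[...,:2]-t[:2],axis=-1)<.05)
q=(P[m]-t)@M
print('in tool xrange',q.min(0).round(4),q.max(0).round(4))
for lo,hi in((-.032,-.024),(.004,.014)):
    k=q[(q[:,0]>lo)&(q[:,0]<hi)]
    if len(k): print(lo,len(k),k.min(0).round(4),k.max(0).round(4),cv2.minEnclosingCircle(k[:,1:].astype(np.float32)))
for o in comps(f,*B,.05,.064,40)+comps(f,*G,.054,.064,40)+comps(f,*Rd,.07,.11,40): print(*o)
for n in('scene','side'):
    f=grab(n);P=pts(f)
    m=cv2.inRange(cv2.cvtColor(f['img'],cv2.COLOR_RGB2HSV),*B)>0
    m&=(np.linalg.norm(P[...,:2]-t[:2],axis=-1)<.06)&(P[...,2]>.12)
    q=P[m];print(n,len(q),q.min(0).round(4),q.max(0).round(4),q.mean(0).round(4))
    if n=='side': cv2.imwrite('pics/s3.png',cv2.resize(f['img'][110:260,180:340,::-1],None,fx=4,fy=4))
E
```

```text
axes [[-0.003, 0.217, 0.976], [0.001, 0.976, -0.217], [-1.0, 0.0, -0.003]] cur yaw 77.48
shift [11.8 -2.4  0.7] turn -0.0004 t 4.65 pos [ 0.5732 -0.0362  0.1818] j6 -1.545 F [-0.4  0.7 -5. ] w 0.486
in tool xrange [-0.0299 -0.0344 -0.0373] [0.0184 0.0365 0.0201]
-0.032 3542 [-0.0299 -0.02   -0.0234] [-0.024   0.0218  0.0201] ((0.0006938855512998998, -0.0010421841870993376), 0.022648928686976433)
0.004 4692 [ 0.004  -0.0344 -0.0373] [0.014  0.0365 0.0156] ((0.0010610800236463547, -0.004031545948237181), 0.03557601943612099)
1927 [250. 167.] [ 0.5588 -0.0363] 0.03425804525613785 0.0589
2691 [361. 187.] [0.5944 0.0581] 0.02994263917207718 0.0592
1144 [480. 201.] [0.6138 0.1407] 0.014664197340607643 0.0966
scene 267 [ 0.555 -0.066  0.161] [0.6112 0.0015 0.2127] [ 0.5895 -0.0307  0.1775]
side 347 [ 0.5384 -0.0734  0.1681] [ 0.6041 -0.0077  0.2375] [ 0.5635 -0.046   0.184 ]
```

View pics/s3.png

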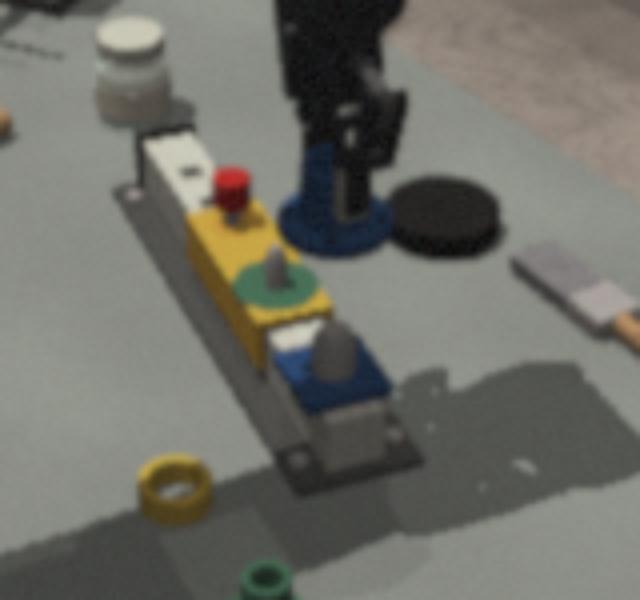

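The side view shows the flange level in the gripper, the bare wide peg at crop (333,345) and the seat clear. I'll correct by about 4 mm along y and lower in stages.

{"method": "play_rows", "body": {
  "plan": [
    [0,-4,1,0,1],
    [35,-4,1,0,1],
    [65,-4,1,0,1],
    [72,-4,1,0,1],
    [78,-4,1,0,1],
    [82,-4,1,0,1],
    [82,-4,1,0,1]
  ]
}}

```text
time: 5.68
tool_pos: [0.5747, -0.0415, 0.1023]
tool_rot: [0.703, 0.078, 0.703, -0.077]
contact_force: [-2.5, 1.9, -2.5]
gripper_width: 0.485
```

{"method": "play_rows", "body": {
  "plan": [
    [6,0,0,0,1],
    [12,0,0,0,1],
    [17,0,0,0,1],
    [21,0,0,0,1],
    [21,0,0,0,1]
  ]
}}

```text
time: 6.3
tool_pos: [0.5734, -0.0411, 0.0796]
tool_rot: [0.702, 0.078, 0.704, -0.077]
contact_force: [-5.4, 2.8, -5.1]
gripper_width: 0.491
```

{"method": "play_rows", "body": {
  "plan": [
    [2,0,-1,0,1],
    [3,0,-1,0,1],
    [3,0,-1,0,1]
  ]
}}

```text
time: 6.68
tool_pos: [0.5733, -0.0411, 0.0789]
tool_rot: [0.702, 0.078, 0.703, -0.077]
contact_force: [-8.1, 3.6, 4.2]
gripper_width: 0.486
```

{"method": "play_rows", "body": {
  "plan": [
    [0,0,0,0,-1],
    [0,0,0,0,-1],
    [0,0,0,0,-1],
    [0,0,0,0,-1],
    [-40,0,0,0,-1],
    [-90,0,0,0,-1],
    [-130,0,0,0,-1],
    [-130,0,0,0,-1]
  ]
}}

```text
time: 7.68
tool_pos: [0.5762, -0.042, 0.2126]
tool_rot: [0.706, 0.077, 0.7, -0.078]
contact_force: [0.6, -0.0, -0.9]
gripper_width: 0.999
```

```bash
python3 - <<'E'
from m import *
f=grab('wrist','w4.png')
for nm,c,a,b in(('blue top',B,.096,.116),('blue disc',B,.064,.073),('slim seat',G,.054,.064),('knob',Rd,.07,.11),('green top',G,.04,.053)):
    for o in comps(f,*c,a,b,40): print(nm,*o)
E
python3 go.py 0.434 -0.163 0.21 77.5
```

```text
blue top 1118 [256. 186.] [ 0.5717 -0.0398] 0.022055869922041893 0.1064
blue disc 1804 [256. 162.] [ 0.5716 -0.0396] 0.03583288565278053 0.0688
slim seat 2247 [357. 171.] [0.594  0.0579] 0.029874449595808983 0.0592
knob 801 [465. 184.] [0.6136 0.1399] 0.014246518723666668 0.0967
green top 736 [92. 52.] [ 0.4321 -0.1613] 0.015080408193171024 0.0483
axes [[0.004, 0.218, 0.976], [-0.001, 0.976, -0.218], [-1.0, -0.0, 0.004]] cur yaw 77.4
shift [  -0.9 -149.  -110.9] turn -0.0017 t 7.725 pos [ 0.5747 -0.0417  0.2096] j6 -1.552 F [ 0.6  0.  -0.4] w 1.0
```

The large flange is seated: disc top at 0.0688 m and neck top at 0.1064 m, level. On to the green flange.

{"method": "play_rows", "body": {
  "plan": [
    [0,-50,-38,0,-1],
    [0,-100,-76,0,-1],
    [0,-148,-113,0,-1],
    [0,-148,-113,0,-1],
    [0,-148,-113,0,-1],
    [0,-148,-113,0,-1]
  ]
}}

```text
time: 8.48
tool_pos: [0.4314, -0.1605, 0.2067]
tool_rot: [0.703, 0.077, 0.703, -0.077]
contact_force: [-0.2, -0.0, 0.1]
gripper_width: 1.001
```

```bash
python3 - <<'E'
from m import *
f=grab('wrist','w5.png')
for nm,c,a,b in(('green top',G,.04,.053),('green disc',G,.004,.016)):
    for o in comps(f,*c,a,b,40): print(nm,*o)
E
python3 go.py 0.4321 -0.1613 0.021 77.5
```

```text
green top 460 [253. 177.] [ 0.4312 -0.1615] 0.01502453163266182 0.0484
green disc 1250 [254. 164.] [ 0.4313 -0.1617] 0.029854226857423782 0.0108
axes [[-0.001, 0.216, 0.976], [0.001, 0.976, -0.216], [-1.0, 0.0, -0.001]] cur yaw 77.51
shift [185.8  -0.8   0.9] turn 0.0002 t 8.525 pos [ 0.4315 -0.1605  0.2068] j6 -1.871 F [ 0.4  0.1 -0.3] w 1.004
```

{"method": "play_rows", "body": {
  "plan": [
    [60,-1,0,0,-1],
    [120,-1,0,0,-1],
    [165,-1,0,0,-1],
    [184,-1,0,0,-1],
    [184,-1,0,0,-1],
    [184,-1,0,0,1],
    [184,-1,0,0,1],
    [184,-1,0,0,1]
  ]
}}

```text
time: 9.52
tool_pos: [0.4316, -0.1626, 0.0245]
tool_rot: [0.704, 0.077, 0.702, -0.078]
contact_force: [-0.1, 0.1, 0.6]
gripper_width: 0.379
```

{"method": "play_rows", "body": {
  "plan": [
    [0,0,0,0,1],
    [0,0,0,0,1],
    [0,0,0,0,1],
    [0,0,0,0,1]
  ]
}}

```text
time: 10.02
tool_pos: [0.4318, -0.1628, 0.0247]
tool_rot: [0.704, 0.077, 0.702, -0.078]
contact_force: [-0.6, 0.7, 5.6]
gripper_width: 0.332
```

{"method": "play_rows", "body": {
  "plan": [
    [-60,0,0,0,1],
    [-120,0,0,0,1],
    [-170,0,0,0,1],
    [-170,0,0,0,1],
    [-170,0,0,0,1]
  ]
}}

```text
time: 10.65
tool_pos: [0.4298, -0.1617, 0.1915]
tool_rot: [0.702, 0.078, 0.704, -0.077]
contact_force: [-0.3, -0.1, -4.5]
gripper_width: 0.33
```

```bash
python3 go.py 0.5942 0.0581 0.19 77.2
```

```text
axes [[-0.002, 0.218, 0.976], [0.001, 0.976, -0.218], [-1.0, 0.001, -0.003]] cur yaw 77.4
shift [  1.4 250.4 112.5] turn 0.0035 t 10.65 pos [ 0.4298 -0.1617  0.1915] j6 -1.873 F [-0.3 -0.1 -4.5] w 0.33
```

{"method": "play_rows", "body": {
  "plan": [
    [0,50,22,0,1],
    [0,100,45,0,1],
    [0,150,67,0,1],
    [0,200,90,0,1],
    [0,250,112,0,1],
    [0,250,112,0,1],
    [0,250,112,0,1],
    [0,250,112,0,1]
  ]
}}

```text
time: 11.65
tool_pos: [0.5934, 0.0564, 0.1919]
tool_rot: [0.702, 0.078, 0.704, -0.078]
contact_force: [-0.5, -0.1, -3.2]
gripper_width: 0.334
```

```bash
python3 go.py 0.5942 0.0581 0.083 77.2
python3 - <<'E'
from m import *
s=manip.state();t=s['tool_pos'];M=R.from_quat(np.roll(s['tool_rot'],-1)).as_matrix()
f=grab('wrist','w6.png'); P=pts(f)
m=cv2.inRange(cv2.cvtColor(f['img'],cv2.COLOR_RGB2HSV),*G)>0
m&=(P[...,2]>t[2]-.04)&(np.linalg.norm(P[...,:2]-t[:2],axis=-1)<.05)
q=(P[m]-t)@M
for lo,hi in((-.032,-.018),(.004,.026)):
    k=q[(q[:,0]>lo)&(q[:,0]<hi)]
    if len(k): print(lo,len(k),k.min(0).round(4),k.max(0).round(4),cv2.minEnclosingCircle(k[:,1:].astype(np.float32)))
for o in comps(f,*B,.096,.116,40)+comps(f,*B,.064,.073,40)+comps(f,*Rd,.07,.11,40): print(*o)
E
```

```text
axes [[-0.002, 0.219, 0.976], [-0.0, 0.976, -0.219], [-1.0, -0.001, -0.002]] cur yaw 77.33
shift [108.9   1.9   0.6] turn 0.0023 t 11.65 pos [0.5934 0.0564 0.1919] j6 -1.38 F [-0.5 -0.1 -3.2] w 0.334
-0.032 2261 [-0.0306 -0.0261 -0.015 ] [-0.018   0.0267  0.015 ] ((0.00029948819428682327, -0.008267581462860107), 0.026511000469326973)
0.004 3580 [ 0.004  -0.0282 -0.03  ] [0.0225 0.0305 0.0104] ((0.0009835435776039958, -0.0008537088287994266), 0.02958354726433754)
1543 [131. 200.] [ 0.5716 -0.0394] 0.0221087783575058 0.106
2087 [155. 178.] [ 0.5719 -0.0393] 0.03588537499308586 0.0688
950 [358. 198.] [0.6139 0.1405] 0.014059998095035553 0.0967
```

View pics/w6.png

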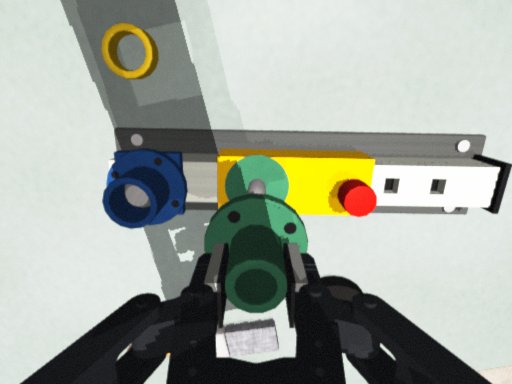

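The picture shows the large flange seated at (145,190). The small one hangs upright above the slim peg, which is at (257,187), and the knob is at (357,198). Lowering now.

{"method": "play_rows", "body": {
  "plan": [
    [35,1,1,0,1],
    [65,1,1,0,1],
    [75,1,1,0,1],
    [81,1,1,0,1],
    [87,1,1,0,1],
    [91,1,1,0,1],
    [91,1,1,0,1]
  ]
}}

```text
time: 12.58
tool_pos: [0.5957, 0.0579, 0.1024]
tool_rot: [0.703, 0.077, 0.703, -0.078]
contact_force: [-1.4, -1.1, -3.3]
gripper_width: 0.326
```

{"method": "play_rows", "body": {
  "plan": [
    [6,0,-1,0,1],
    [12,0,-1,0,1],
    [16,0,-1,0,1],
    [19,0,-1,0,1],
    [19,0,-1,0,1]
  ]
}}

```text
time: 13.2
tool_pos: [0.5948, 0.0584, 0.0831]
tool_rot: [0.703, 0.078, 0.703, -0.077]
contact_force: [-0.8, -0.2, -3.3]
gripper_width: 0.332
```

{"method": "play_rows", "body": {
  "plan": [
    [1,0,0,0,1],
    [2,0,0,0,1],
    [2,0,0,0,1]
  ]
}}

```text
time: 13.58
tool_pos: [0.5949, 0.0584, 0.0828]
tool_rot: [0.703, 0.078, 0.703, -0.078]
contact_force: [-5.7, 0.2, 6.8]
gripper_width: 0.334
```

{"method": "play_rows", "body": {
  "plan": [
    [0,0,0,0,-1],
    [0,0,0,0,-1],
    [0,0,0,0,-1],
    [0,0,0,0,-1],
    [-40,0,0,0,-1],
    [-90,0,0,0,-1],
    [-120,0,0,0,-1],
    [-120,0,0,0,-1]
  ]
}}

```text
time: 14.58
tool_pos: [0.5968, 0.0583, 0.2052]
tool_rot: [0.705, 0.078, 0.7, -0.077]
contact_force: [0.0, 0.2, 0.5]
gripper_width: 1.001
```

```bash
cat > chk.py <<'E'
from m import *
f=grab('wrist')
for nm,c,a,b in(('blue top',B,.096,.116),('blue disc',B,.064,.073),('green top',G,.096,.116),('green disc',G,.064,.073),('knob',Rd,.09,.12)):
    for o in comps(f,*c,a,b,40): print(nm,*o)
E
python3 chk.py; python3 go.py 0.6137 0.1405 0.19 77.2
```

```text
blue top 1315 [134. 190.] [ 0.5718 -0.0394] 0.022001424804329872 0.1061
blue disc 1943 [156. 169.] [ 0.5716 -0.039 ] 0.035678740590810776 0.0688
green top 724 [255. 192.] [0.5946 0.0593] 0.014850406907498837 0.1062
green disc 1601 [255. 171.] [0.5942 0.0594] 0.029668321833014488 0.0688
knob 754 [351. 189.] [0.6134 0.1401] 0.013440918177366257 0.0968
axes [[0.003, 0.218, 0.976], [-0.0, 0.976, -0.218], [-1.0, 0.0, 0.003]] cur yaw 77.41
shift [12.5 84.2 -0.2] turn 0.0036 t 14.625 pos [0.5955 0.0583 0.2025] j6 -1.378 F [ 1.  -0.8 -0.9] w 1.002
```

Both flanges are seated, with disc tops at 68.8 mm and 100 mm between centres. Now the knob.

{"method": "play_rows", "body": {
  "plan": [
    [0,42,0,0.003,-0.2],
    [0,84,0,0.003,-0.2],
    [0,84,0,0.003,-0.2],
    [0,84,0,0.003,-0.2],
    [0,84,0,0.003,-0.2]
  ]
}}

```text
time: 15.25
tool_pos: [0.6127, 0.1393, 0.2004]
tool_rot: [0.702, 0.079, 0.703, -0.079]
contact_force: [-0.2, 0.9, 0.1]
gripper_width: 0.605
```

```bash
python3 chk.py; python3 go.py 0.6136 0.1403 0.068 77.2
```

```text
blue top 1737 [ 33. 197.] [ 0.572 -0.039] 0.02253641188144684 0.1056
blue disc 2177 [ 68. 178.] [ 0.5721 -0.0389] 0.03595349192619324 0.0687
green top 835 [156. 197.] [0.5949 0.0597] 0.015015184879302979 0.1061
green disc 1666 [172. 178.] [0.595  0.0598] 0.029874403029680252 0.0688
knob 787 [256. 195.] [0.6141 0.1405] 0.01397252269089222 0.0967
axes [[-0.001, 0.222, 0.975], [-0.0, 0.975, -0.222], [-1.0, -0.0, -0.001]] cur yaw 77.16
shift [132.7   1.2   0.6] turn -0.0007 t 15.3 pos [0.6128 0.1393 0.2007] j6 -1.241 F [ 0.5  0.1 -0.2] w 0.599
```

{"method": "play_rows", "body": {
  "plan": [
    [50,1,1,0,-0.2],
    [95,1,1,0,-0.2],
    [120,1,1,0,-0.2],
    [132,1,1,0,-0.2],
    [132,1,1,0,-0.2],
    [132,1,1,0,-0.2]
  ]
}}

```text
time: 16.05
tool_pos: [0.6155, 0.141, 0.0712]
tool_rot: [0.704, 0.079, 0.702, -0.078]
contact_force: [0.4, -0.1, -0.1]
gripper_width: 0.602
```

{"method": "play_rows", "body": {
  "plan": [
    [0,0,0,0,1],
    [0,0,0,0,1],
    [0,0,0,0,1],
    [0,0,0,0,1],
    [0,0,0,0,1],
    [0,0,0,0,1]
  ]
}}

```text
time: 16.8
tool_pos: [0.6153, 0.1409, 0.0712]
tool_rot: [0.704, 0.079, 0.702, -0.079]
contact_force: [-2.1, -1.5, 6.4]
gripper_width: 0.309
```

{"method": "play_rows", "body": {
  "plan": [
    [-4,0,0,0,1],
    [-8,0,0,0,1],
    [-13,0,0,0,1],
    [-13,0,0,0,1],
    [-13,0,0,0,1]
  ]
}}

```text
time: 17.42
tool_pos: [0.6151, 0.1409, 0.0813]
tool_rot: [0.704, 0.079, 0.702, -0.079]
contact_force: [7.2, -0.2, -7.0]
gripper_width: 0.304
```

```bash
python3 chk.py; python3 go.py 0.6253 0.1848 0.084 77.2
```

```text
green top 3317 [ 75. 279.] [0.5953 0.0611] 0.015324650332331657 0.1055
green disc 4576 [117. 232.] [0.5955 0.0612] 0.02995278500020504 0.0688
knob 2465 [257. 282.] [0.6145 0.142 ] 0.014177361503243446 0.1067
axes [[0.003, 0.221, 0.975], [0.0, 0.975, -0.221], [-1.0, 0.001, 0.003]] cur yaw 77.23
shift [-2.7 45.   0.3] turn 0.0005 t 17.475 pos [0.6151 0.1409 0.0813] j6 -1.24 F [ 7.5 -0.4 -7.8] w 0.304
```

{"method": "play_rows", "body": {
  "plan": [
    [-3,0,0,0,1],
    [-3,6,0,0,1],
    [-3,14,0,0,1],
    [-3,23,0,0,1],
    [-3,32,0,0,1],
    [-3,40,0,0,1],
    [-3,45,0,0,1],
    [-3,45,0,0,1]
  ]
}}

```text
time: 18.48
tool_pos: [0.6255, 0.1839, 0.084]
tool_rot: [0.704, 0.078, 0.701, -0.079]
contact_force: [9.0, -3.2, -8.4]
gripper_width: 0.306
```

{"method": "play_rows", "body": {
  "plan": [
    [0,0,0,0,1],
    [0,0,0,0,1]
  ]
}}

```text
time: 18.73
tool_pos: [0.6255, 0.1839, 0.0841]
tool_rot: [0.704, 0.078, 0.701, -0.079]
contact_force: [8.5, -2.3, -7.7]
gripper_width: 0.309
```

```bash
python3 chk.py; python3 go.py 0.6251 0.1848 0.071 77.2
```

```text
green top 3156 [ 78. 275.] [0.6059 0.104 ] 0.015821333974599838 0.1056
green disc 4439 [119. 229.] [0.606  0.1051] 0.03004514053463936 0.0688
knob 2983 [257. 279.] [0.6251 0.1851] 0.014200568199157715 0.1094
axes [[0.003, 0.221, 0.975], [-0.001, 0.975, -0.221], [-1.0, -0.001, 0.004]] cur yaw 77.22
shift [13.1  0.7 -0.6] turn 0.0003 t 18.775 pos [0.6255 0.1839 0.0841] j6 -1.174 F [ 8.2 -2.7 -7.7] w 0.304
```

{"method": "play_rows", "body": {
  "plan": [
    [0,1,0,0,1],
    [4,1,0,0,1],
    [8,1,0,0,1],
    [12,1,0,0,1],
    [15,1,0,0,1],
    [15,1,0,0,1],
    [15,1,0,0,1]
  ]
}}

```text
time: 19.65
tool_pos: [0.6259, 0.185, 0.0713]
tool_rot: [0.704, 0.078, 0.701, -0.079]
contact_force: [4.3, -3.8, 0.4]
gripper_width: 0.304
```

```bash
python3 chk.py; python3 go.py 0.6251 0.1848 0.071 77.2
```

```text
green top 3908 [ 62. 292.] [0.6067 0.1054] 0.015528213232755661 0.1053
green disc 5146 [109. 240.] [0.6063 0.1055] 0.02993845008313656 0.0688
knob 2553 [256. 284.] [0.6261 0.1869] 0.014637505635619164 0.0968
axes [[0.004, 0.221, 0.975], [-0.001, 0.975, -0.221], [-1.0, -0.001, 0.004]] cur yaw 77.23
shift [ 0.3 -0.4 -0.8] turn 0.0005 t 19.7 pos [0.6259 0.185  0.0713] j6 -1.173 F [ 3.9 -5.1  1.4] w 0.308
```

{"method": "play_rows", "body": {
  "plan": [
    [2,0,0,0,1],
    [2,0,0,0,1],
    [2,0,0,0,1],
    [2,0,0,0,1]
  ]
}}

```text
time: 20.2
tool_pos: [0.6261, 0.1852, 0.0712]
tool_rot: [0.704, 0.078, 0.701, -0.079]
contact_force: [0.1, -4.5, 8.3]
gripper_width: 0.307
```

```bash
python3 chk.py; python3 - <<'E'
from m import *
f=grab('side'); cv2.imwrite('pics/fin.png',cv2.resize(f['img'][90:270,130:370,::-1],None,fx=3,fy=3))
for c,a,b in((B,.098,.118),(B,.062,.078),(G,.098,.118),(G,.066,.078)):
    for o in comps(f,*c,a,b,20): print(*o)
E
```

```text
green top 3916 [ 62. 292.] [0.6062 0.1055] 0.015472084283828735 0.1053
green disc 5133 [109. 239.] [0.6064 0.1053] 0.03027881495654583 0.0688
knob 2563 [256. 283.] [0.6255 0.1864] 0.014145847409963608 0.0968
115 [264. 188.] [ 0.5705 -0.0428] 0.022524891421198845 0.1046
250 [263. 203.] [ 0.5687 -0.0425] 0.03669912368059158 0.0698
392 [469. 253.] [ 0.8488 -0.46  ] 0.07034239172935486 0.0696
46 [242. 160.] [0.6059 0.1021] 0.015035230666399002 0.1029
131 [242. 171.] [0.6049 0.0969] 0.02766461856663227 0.07
```

View pics/fin.png

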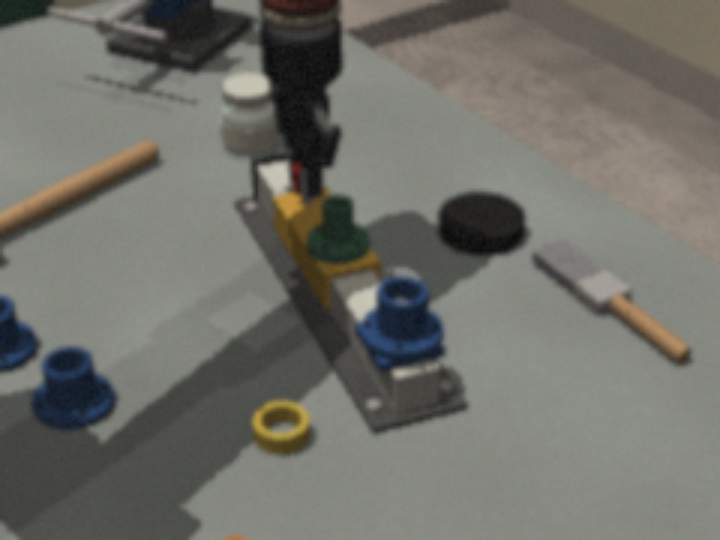

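The last picture shows both flanges flat on their seats (blue at (402,318), green at (340,232)) and the gripper holding the red knob at (298,180). The pin is down, so I'm handing the job in.

```bash
python3 -c "
from plant import manip
print(manip.job_done())"
```

```text
the job is handed in; nothing more can be done
None
```

The job is done and handed in at about 20 s of the 58 s allowed; no verdict was reported. I seated the large blue flange (the one farthest from the base) and the small green one on their pegs. Then I lifted the red knob about 13 mm, slid the carriage one hole along, let the pin down, and kept the knob gripped.

**Flanges:** both disc tops measured 68.8 mm, as expected for flat on the seat. I last measured the large one by wrist camera before the slide; the side camera's coarser check at the end agreed.

**Pin and carriage:** the knob top measured 96.8 mm at the end, against 96.7 mm before the pull, so the pin is fully down. The tool moved about 45.5 mm along the rail; the camera put the slide at 46 to 47 mm on its last readings.

**Grip:** I checked it only by the jaws staying stopped on the knob, with no direct reading of grip force. At the end the arm was pressing down with about 8 N.

**Not checked:** the other things on the bench looked undisturbed in the last picture, but I did not measure their positions again. The side camera read positions up to about 8 mm off from the wrist camera, so I relied on the wrist camera.

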